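# Stack a bearing set and spread its circlip over the axle groove

### The job

On the axle stub that stands in the fixture, seat first the tubular spacer and then the wide flat disc, flat and fully home, and let each go. Then take the circlip pliers by both handles, squeeze them fully so that the circlip on their tips is spread open above the end of the axle, and slide the spread clip down round the axle until it lies level at the groove, just on top of the disc. Finish while still holding the pliers squeezed with the clip spread there; leave the roll of tape where it is.

Things in the scene. Friction and masses are not known exactly. Their poses are not given: they have to be found in the camera images.
- axle_groove (a point): On the axle's centre line at the lower edge of its groove. Upright steel stub, 37 mm diameter, on a round body (76 mm) in a 100 x 100 x 22 mm aluminium fixture, fixed. Heights above bench: fixture top 22, flat face of the body 30, groove 60 to 68 (33 mm diameter), nose taper 78 to 85 mm (26 mm diameter at the top). z up.
- spacer_mid (a point): Centre (half-way up) of the loose spacer: steel tube standing upright, 54 mm outside, 42 mm bore, 20 mm high, about 120 g. Goes first, onto the body's flat face (centre then 20 mm below axle_groove). Spacer and disc may be in either of two places on the right.
- disc_mid (a point): Centre (half-way up) of the loose disc: flat steel ring, 64 mm outside, 42 mm bore, 10 mm high, about 100 g. Goes second, on the spacer (centre then 5 mm below axle_groove, top flush with the groove's lower edge).
- pliers_handles (a point): Where to grip the circlip pliers (on the left, lying flat): midway between the grey handles, 8 mm up, 60 mm behind the pivot; x to the tips, z up. Handles: 62 mm long, 8 wide, 16 high. Over their outsides 64 mm at rest (each flares 0.25 rad to the rear), 32 mm and parallel when squeezed. Takes 3.5 N per handle to start, 12 N to close to the stop; grip across them with 20 to 40 N. 175 g.
- clip_eye (a point): Where the axle's centre must come when the clip is spread: fixed to the pliers' body, 116 mm ahead of pliers_handles on the same x axis, mid-thickness of the clip (3.5 mm thick, underside 1 mm above that of the handles). Squeezing makes the pliers creep 6 to 7 mm ahead through the fingers. The spread clip clears the axle by 3 mm sideways, 4.5 mm if too far back, more if too far ahead.
- jaw_a (a joint): Half-opening of the pliers: 0 at rest (clip closed, bore 36 mm, too small for the axle), 0.25 rad with the handles fully squeezed (clip fully spread).
- pliers: Body of the pliers; origin on the pivot, at the underside; x to the tips, z up when lying flat.
- spacer: The spacer; origin at the centre of its underside, z along its axis.
- disc: The disc; origin at the centre of its underside, z along its axis.
- tape_roll: Bystander: roll of black tape, 63 mm diameter, 19 mm high, lying flat; origin at the centre of its underside. Not part of the job.

How it is judged:
On the way, in this order (a step that is already met when the one before it is completed fails the run):
1. the spacer stands fully home on the body round the axle, let go (horizontal distance between spacer_mid and axle_groove below 0.004 m and z of spacer_mid in the frame of axle_groove below -0.018 m and angle between spacer's own z axis and vertical below 0.06 rad and contact force between the fingers and spacer below 0.1 N), for 0.2 s.
2. the disc lies flat on the spacer round the axle, let go (horizontal distance between disc_mid and axle_groove below 0.004 m and z of disc_mid in the frame of axle_groove below -0.003 m and angle between disc's own z axis and vertical below 0.06 rad and contact force between the fingers and disc below 0.1 N), for 0.2 s.
3. the clip is held spread above the end of the axle (value of joint jaw_a above 0.2 rad and horizontal distance between clip_eye and axle_groove below 0.01 m and z of clip_eye in the frame of axle_groove above 0.025 m), for 0.05 s.
At the end, for the whole second after the job is handed in: Spacer and disc home round the axle (4 mm off centre, 2 mm high, 0.06 rad at most); clip eye within 8 mm of the centre line, -1 to +6.5 mm from the lower edge of the groove, pliers level within 0.1 rad, still, gripped by the fingers (over 6 N), jaw_a over 0.2 rad (horizontal distance between each of spacer_mid, disc_mid and axle_groove below 0.004 m and z of spacer_mid in the frame of axle_groove below -0.018 m and z of disc_mid in the frame of axle_groove below -0.003 m and angle between each of disc, spacer's own z axis and vertical below 0.06 rad and value of joint jaw_a above 0.2 rad and horizontal distance between clip_eye and axle_groove below 0.008 m and z of clip_eye in the frame of axle_groove between -0.001 and 0.0065 m and angle between pliers's own z axis and vertical below 0.1 rad and linear speed of pliers below 0.02 m/s and contact force between the fingers and pliers above 6 N); the arm keeps its last pose, push and grip.
It fails at once if the roll of tape is pushed more than 3 cm (distance of tape_roll from where it was at the start of the episode above 0.03 m).
It also fails if it takes over 72 s, if anything falls off the work surface, if the arm or the gripper's body presses on something with over 40 N, if the wrist force passes 120 N, or if a joint passes its speed limit or range.

### The arm

A 7-joint arm with a two-finger parallel gripper is mounted at the origin on the work surface; the furniture and walls round the work are solid. World frame = base frame: x ahead of the robot, y to its left, z up, the work surface at z = 0. Lengths are in m, angles in rad, forces in N, time in s.
With the tool pointing down it reaches from about 0.35 to 0.9 m from the base axis. Payload 8.1 kg.
Tool frame: the origin (TCP) lies midway between the tips of the shut fingers; the grasp point (between the pads) lies behind it (arm.tcp_to_grasp is the z of the grasp point in the tool frame, in m); z points along the fingers, y is the line along which they close (so a half turn about z gives the same grasp; the last joint's range is limited). The gripper opens to 92 mm and grips with 3 to 60 N. Pads are 19 mm wide; open, the fingers measure 130 mm over their backs; the gripper's body (75 mm by 190 mm) begins 47 mm behind the grasp point.
Start: joints at [1.186, 0.434, 0.025, 1.573, -0.012, 1.134, -0.075], TCP at [0.174, -0.6, 0.227] pointing down, gripper open.
Joint ranges: [-2.62, 2.62], [-0.44, 2.09], [-1.27, 1.32], [0.08, 2.57], [-1.32, 4.46], [0.12, 2], [-2.74, 2.74]. Speed limits (rad/s): [2.22, 2.22, 3.01, 3.01, 3.14, 3.14, 3.14].

### API

Orientations are given as a rotation vector (axis times angle).
In Python, from cell import readout, vision, arm gives the robot as it stands.
- The arm moves only by the tool carry_out, never from a script. Its argument "increments" is one flat list of numbers, 6 for each row, row after row: the shift along the world's x, y, z in mm, then the turn, a rotation vector about the world's x, y, z in rad. In form: [tx, ty, tz, wx, wy, wz, tx, ty, tz, wx, wy, wz, ...]. A call has 1 to 20 rows; each row shifts and turns the commanded pose from where the row before left it; what a row does not reach is not made up. A row lasts 1/8 s, in which the tool goes at most 62.5 mm and 10.7 degrees, less where a joint would pass 70% of its speed; a pose out of reach is approached as far as the arm can. A call with a gripper value outside its range is refused whole. "grip" is the closure, from 0 (fully open) to 1 (shut), set as the call begins (left out, the last holds). The fingers move at their own pace and stop on an object; "newtons" is the grip in N (left out, the last holds). Time passes only in rows, so rows that do not move let the fingers close. It gives the time, the measured TCP pose, the force, the opening and the grip force at its end, in the units of the state.
- readout.observe(): the state, without advancing time (a new reading comes with each control period).
- vision.get_image(name): name is "side" or "top" or "wrist"; returns the picture (384x512x3 uint8, red, green, blue); there is no depth.
- vision.calibration(name): a dict with "fov_y" (degrees; the focal length in pixels is half the picture's height over the tangent of half this angle, whatever the lens; pixels are square), "cx", "cy" (the principal point, pixels), "pose" (4x4, takes a point from camera to world coordinates). Camera axes: x right, y up, looking along -z (the intrinsics and any distortion apply to the point x, -y, -z); pixel columns grow to the right and rows downward; lengths in m; the calibration is good to about 2 mm. A picture is of the moment at which its call begins: read the wrist's pose just before it. calibration takes no time and is no camera call; for the wrist camera it gives the pose at the moment of the call.
- arm.sign_off(): hands the job in; it is judged then, once.
The state is a dict: "clock": time; "joints": joint angles; "dq": joint speeds; "joint_efforts": joint torques, N m; "position": TCP position; "ee_rot": TCP orientation; "force": force on the tool from outside, world axes, zero at the start; "ft_torque": the same for the moment, N m; "width": opening from 0.0 (shut) to 1.0 (fully open); "gripper_force": force on a finger pad.
Only numpy, scipy, OpenCV 4.12 (cv2) and the standard library are available. Lean on these libraries where they do the work, as an engineer would, in place of code of your own. Each camera call takes 0.05 s, during which the arm holds its last target. There are 200 camera calls.

## Working session

There is one attempt and no reset: what is moved stays moved. The work goes in short steps, Python scripts to look and compute and a tool call to move; the robot and the scene stay as the last step left them, time stands still between calls to the robot, and variables do not carry over. Pictures are saved under pics/ and viewed, at most 10 in all, crops included, and the job is handed in when it is done.

Besides the shell and the picture viewer there is one more tool, called after ">>>" by a JSON object that holds its "method" and its "body", one argument or row to a line. carry_out: Moves the arm, as the interface text tells. Its arguments: {"type":"object","properties":{"increments":{"type":"array","items":{"type":"number"}},"grip":{"type":"number"},"newtons":{"type":"number"}},"required":["increments"]}

```bash
ls; mkdir -p pics; python3 - <<'E'
from cell import readout, vision, arm
import cv2,numpy as np
np.set_printoptions(precision=4,suppress=True)
s=readout.observe();print(s);print(arm.tcp_to_grasp)
for n in("top","side","wrist"):
    print(n,vision.calibration(n))
ims=[vision.get_image(n)[:,:,::-1] for n in("top","side")]
for n,i in zip(("top","side"),ims):
    cv2.imwrite(f"pics/{n}0.png",cv2.resize(i,(800,600),interpolation=cv2.INTER_CUBIC))
E
```

```text
pics
{'clock': 0.0, 'joints': array([ 1.1864,  0.4352,  0.025 ,  1.5741, -0.0116,  1.134 , -0.0751]), 'dq': array([ 0.0006, -0.0005, -0.0027, -0.0009, -0.0017,  0.0004, -0.0019]), 'joint_efforts': array([  0.0005, -66.7862,   0.9849, -31.446 ,  -0.0606,   0.0427,
         0.0002]), 'position': array([ 0.1736, -0.5999,  0.226 ]), 'ee_rot': array([-3.109 , -0.4409,  0.0005]), 'force': array([0.3608, 0.6705, 0.5433]), 'ft_torque': array([-0.0024, -0.0491, -0.0129]), 'gripper_force': 0.0, 'width': 0.9945979498539332}
-0.0188
top {'fov_y': 56.788054109787836, 'cx': 256.5249034125032, 'cy': 192.89313036868907, 'pose': array([[ 0.0286,  0.9823, -0.1853,  0.3615],
       [-0.9995,  0.0311,  0.0108, -0.1141],
       [ 0.0164,  0.1849,  0.9826,  1.0067],
       [ 0.    ,  0.    ,  0.    ,  1.    ]])}
side {'fov_y': 45.49403908866855, 'cx': 260.7466179217127, 'cy': 195.13184483279107, 'pose': array([[-0.8357, -0.2702,  0.4781,  0.9878],
       [ 0.5487, -0.4458,  0.7072,  0.5338],
       [ 0.022 ,  0.8534,  0.5208,  0.5501],
       [ 0.    ,  0.    ,  0.    ,  1.    ]])}
wrist {'fov_y': 58.05239019242077, 'cx': 249.3665943043448, 'cy': 190.5656967420656, 'pose': array([[ 0.278 ,  0.9309,  0.237 ,  0.2376],
       [-0.9606,  0.2701,  0.0662, -0.5825],
       [-0.0024, -0.2461,  0.9692,  0.3839],
       [ 0.    ,  0.    ,  0.    ,  1.    ]])}
```

View pics/top0.png

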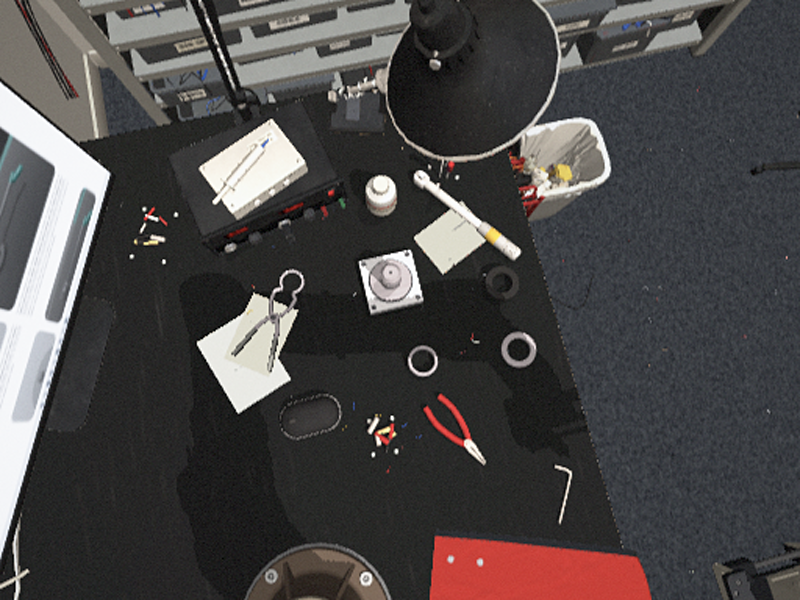

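View pics/side0.png

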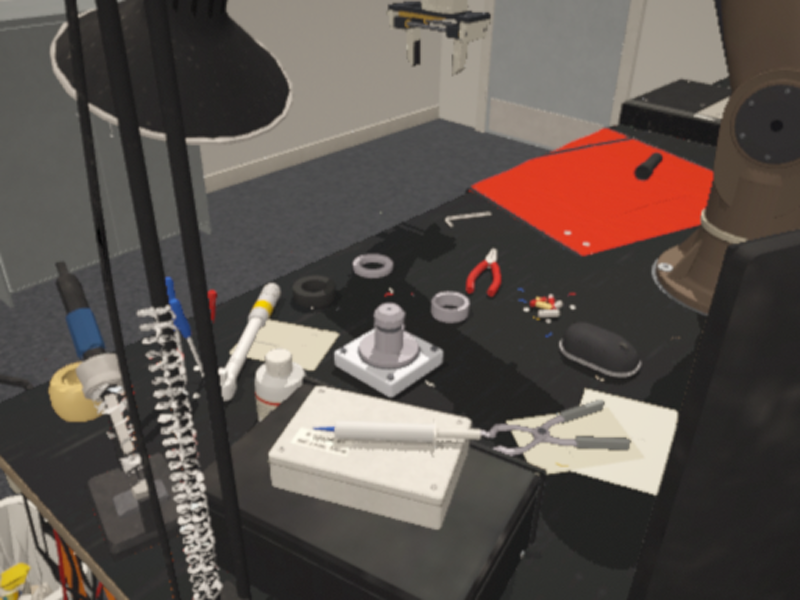

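The top view shows the axle at about (391,275), the spacer at (422,361), the disc at (519,349), the tape at (502,282) and the pliers' pivot at about (273,317), with the handles pointing down-left. Next I'll take enlarged crops for precision.

```bash
python3 - <<'E'
import cv2
from cell import vision
a=vision.get_image("top")[:,:,::-1];b=vision.get_image("side")[:,:,::-1]
cv2.imwrite("pics/t.png",a);cv2.imwrite("pics/s.png",b)
z=lambda i,x,y,w,h,k:cv2.resize(i[y:y+h,x:x+w],None,fx=k,fy=k,interpolation=cv2.INTER_CUBIC)
cv2.imwrite("pics/t1.png",z(a,140,150,220,100,3.6))
cv2.imwrite("pics/s1.png",z(b,180,155,230,150,3.4))
E
```

```text
(no output)
```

View pics/t1.png

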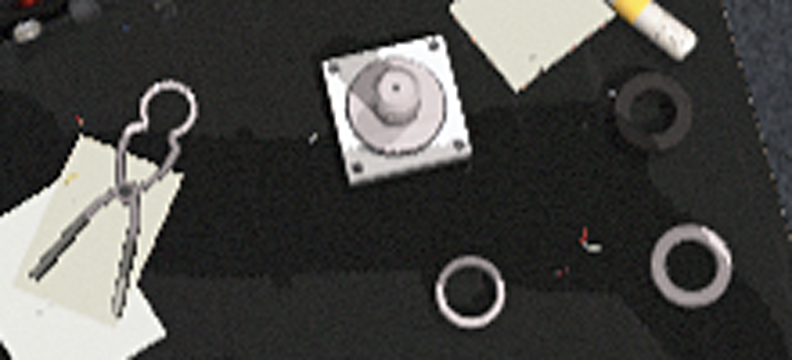

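View pics/s1.png

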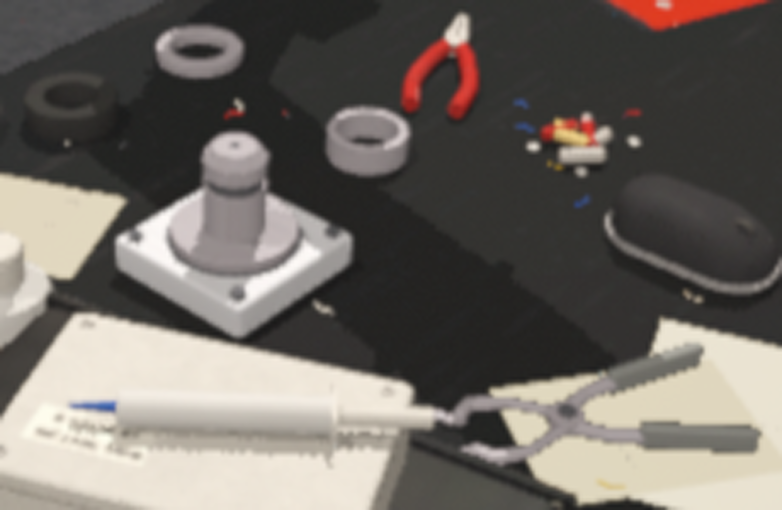

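The crops show, in t1, the axle-top mark at (396,88), spacer rim centre (470,292), disc (691,265), pliers pivot (126,190), handle ends (37,275) and (118,313), and clip ring (168,108). In s1 they show the axle top at (235,146), spacer (368,129), disc (200,47), and pivot (567,411).

```bash
cat > h.py <<'E'
import numpy as np
from cell import readout, vision, arm
np.set_printoptions(precision=4,suppress=True)
def ray(c,u,v):
    f=192/np.tan(np.radians(c["fov_y"])/2);T=c["pose"]
    return T[:3,3],T[:3,:3]@np.array([(u-c["cx"])/f,-(v-c["cy"])/f,-1])
def onz(c,u,v,z):
    o,d=ray(c,u,v);return o+d*(z-o[2])/d[2]
def tri(rs):
    A=[];b=[]
    for o,d in rs:
        d=d/np.linalg.norm(d);P=np.eye(3)-np.outer(d,d);A.append(P);b.append(P@o)
    return np.linalg.lstsq(np.vstack(A),np.hstack(b),rcond=None)[0]
def proj(c,p):
    f=192/np.tan(np.radians(c["fov_y"])/2);T=c["pose"];q=T[:3,:3].T@(np.asarray(p)-T[:3,3])
    return c["cx"]+f*q[0]/-q[2], c["cy"]-f*q[1]/-q[2]
E
python3 - <<'E'
from h import *
t=vision.calibration("top");s=vision.calibration("side")
T=lambda x,y:((x+.5)/3.6-.5+140,(y+.5)/3.6-.5+150)
S=lambda x,y:((x+.5)/3.4-.5+180,(y+.5)/3.4-.5+155)
for n,a,b,z in [("axle",(396,88),(235,146),.085),("body",(396,104),(235,232),.03),("spacer",(470,292),(368,129),.02),("disc",(691,265),(200,47),.01),("tape",(653,109),(71,103),.019),("pivot",(126,190),(567,411),.014),("hL",(37,275),(757,437),.016),("hR",(118,313),(700,352),.016),("ring",(168,108),None,.003)]:
    print(n,onz(t,*T(*a),z),b and onz(s,*S(*b),z),b and tri([ray(t,*T(*a)),ray(s,*S(*b))]))
E
```

```text
axle [ 0.5857 -0.1044  0.085 ] [ 0.5857 -0.1022  0.085 ] [ 0.5854 -0.1039  0.0842]
body [ 0.5863 -0.1042  0.03  ] [ 0.5886 -0.0966  0.03  ] [ 0.5861 -0.1033  0.0255]
spacer [ 0.442  -0.1659  0.02  ] [ 0.4429 -0.1636  0.02  ] [ 0.4418 -0.1657  0.0187]
disc [ 0.4691 -0.3391  0.01  ] [ 0.4695 -0.3354  0.01  ] [ 0.4685 -0.3389  0.0084]
tape [ 0.5913 -0.3082  0.019 ] [ 0.594  -0.2968  0.019 ] [ 0.5909 -0.308   0.0132]
pivot [0.5141 0.105  0.014 ] [0.5157 0.1104 0.014 ] [0.5137 0.1068 0.0105]
hL [0.4454 0.1682 0.016 ] [0.4487 0.1778 0.016 ] [0.4443 0.172  0.0097]
hR [0.4181 0.1039 0.016 ] [0.423  0.1145 0.016 ] [0.4171 0.1073 0.0086]
ring [0.5833 0.0786 0.003 ] None None
```

>>> {"method": "carry_out", "body": {
  "increments": [10,16,0,0,0,-0.02,20,32,-2,0,0,-0.02,20,32,-2,0,0,-0.02,20,32,-2,0,0,-0.02,20,32,-2,0,0,-0.02,20,32,-2,0,0,-0.02,20,32,-2,0,0,-0.02,20,32,-2,0,0,-0.02,20,32,-2,0,0,-0.02,20,32,-2,0,0,-0.02,20,32,-2,0,0,-0.02,20,32,-2,0,0,-0.02,20,32,-2,0,0,-0.02,18,34,-2,0,0,-0.022,0,0,0,0,0,0,0,0,0,0,0,0],
  "grip": 0
}}

```text
clock: 2.2
position: [0.4414, -0.1669, 0.2006]
ee_rot: [3.141, -0.0, -0.001]
force: [0.6, -0.4, 1.1]
width: 0.998
gripper_force: 0.0
```

```bash
python3 - <<'E'
from h import *
import cv2
t=vision.calibration("top");s=vision.calibration("side")
k=lambda a:((a[0]+.5)*.64-.5,(a[1]+.5)*.64-.5)
print("lamp",tri([ray(t,*k((475,75))),ray(s,*k((170,65)))]), "bottle",tri([ray(t,*k((381,183))),ray(s,*k((280,355)))]))
print(readout.observe()["position"]);c=vision.calibration("wrist")
im=vision.get_image("wrist");cv2.imwrite("pics/w1.png",cv2.resize(im[:,:,::-1],(768,576)))
print(c["pose"]);print("pred",proj(c,(.442,-.166,.02)),proj(c,(.5857,-.104,.085)))
E
```

```text
lamp [ 0.7772 -0.2071  0.3756] bottle [ 0.7436 -0.0816  0.0874]
[ 0.4414 -0.1669  0.2006]
[[-0.0001  0.9691  0.2466  0.508 ]
 [-1.     -0.     -0.0003 -0.1674]
 [-0.0003 -0.2466  0.9691  0.3586]
 [ 0.      0.      0.      1.    ]]
pred (np.float64(248.05219446285986), np.float64(170.9391684369438)) (np.float64(160.26281457877948), np.float64(-10.243631700456461))
```

View pics/w1.png

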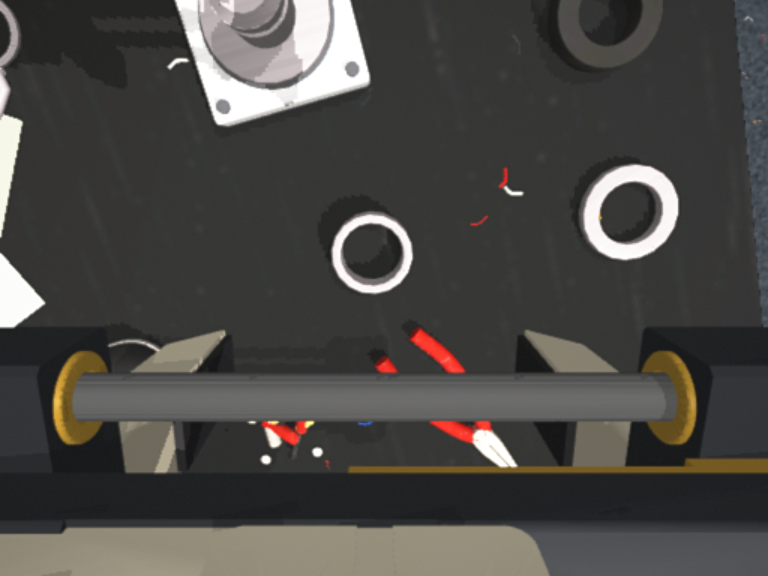

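The wrist view shows the spacer's rim centred at (372,252), the disc at (629,212) and the tape at (610,18), in 1.5x pixels. I'll fit both rings precisely.

```bash
cat >> h.py <<'E'
import cv2
def rings(im,boxes,thr=190):
    g=im.min(2);out=[]
    for x,y,w,h in boxes:
        m=(g[y:y+h,x:x+w]>thr).astype(np.uint8)
        cs,_=cv2.findContours(m,cv2.RETR_EXTERNAL,cv2.CHAIN_APPROX_NONE)
        c=max(cs,key=cv2.contourArea);e=cv2.fitEllipse(c)
        out.append((e[0][0]+x,e[0][1]+y,e[1]))
    return out
E
python3 - <<'E'
from h import *
c=vision.calibration("wrist");im=vision.get_image("wrist")
r=rings(im,[(205,125,85,85),(375,100,90,85)])
for q,z in zip(r,(.02,.01)):print(q,onz(c,q[0],q[1],z))
print(readout.observe()["position"])
E
```

```text
(247.22199249267578, 168.6969108581543, (51.19095993041992, 52.13959503173828)) [ 0.4441 -0.1656  0.02  ]
(419.61949920654297, 140.6926383972168, (58.04462814331055, 65.32115936279297)) [ 0.4705 -0.3385  0.01  ]
[ 0.4412 -0.1675  0.2007]
```

>>> {"method": "carry_out", "body": {
  "increments": [2.5,1.8,-20,0,0,0,0,0,-30,0,0,0,0,0,-30,0,0,0,0,0,-30,0,0,0,0,0,-30,0,0,0,0,0,-30,0,0,0,0,0,-18,0,0,0,0,0,-7,0,0,0,0,0,0,0,0,0,0,0,0,0,0,0]
}}

```text
clock: 3.55
position: [0.4447, -0.165, 0.0065]
ee_rot: [3.141, -0.001, 0.002]
force: [-0.2, 0.3, -0.0]
width: 0.997
gripper_force: 0.0
```

>>> {"method": "carry_out", "body": {
  "increments": [0,0,0,0,0,0,0,0,0,0,0,0,0,0,0,0,0,0,0,0,0,0,0,0,0,0,0,0,0,0,0,0,0,0,0,0],
  "grip": 1,
  "newtons": 25
}}

```text
clock: 4.3
position: [0.4443, -0.1646, 0.0058]
ee_rot: [3.142, -0.0, 0.0]
force: [0.3, 0.3, 2.3]
width: 0.581
gripper_force: 25.0
```

>>> {"method": "carry_out", "body": {
  "increments": [0,0,15,0,0,0,0,0,30,0,0,0,0,0,35,0,0,0,10,15,30,0,0,0,15,25,0,0,0,0,10,20,0,0,0,0,0,0,0,0,0,0,0,0,0,0,0,0]
}}

```text
clock: 5.3
position: [0.4787, -0.1053, 0.116]
ee_rot: [3.141, -0.001, -0.001]
force: [0.1, -0.4, -0.7]
width: 0.582
gripper_force: 25.0
```

```bash
python3 - <<'E'
from h import *
s=readout.observe();print(s["position"],s["width"],s["force"])
c=vision.calibration("wrist");im=vision.get_image("wrist");cv2.imwrite("pics/w2.png",cv2.resize(im[:,:,::-1],(768,576)))
print(c["pose"]);print(proj(c,(.5857,-.104,.085)),proj(c,(.5857,-.104,.03)))
E
```

```text
[ 0.4787 -0.1053  0.116 ] 0.5820391875763312 [ 0.0981 -0.4139 -0.7315]
[[-0.0006  0.9691  0.2465  0.5453]
 [-1.     -0.0006 -0.0003 -0.1058]
 [-0.0002 -0.2465  0.9691  0.274 ]
 [ 0.      0.      0.      1.    ]]
(np.float64(245.7235470705515), np.float64(19.300681226601398)) (np.float64(246.5954613046781), np.float64(38.89166268518872))
```

View pics/w2.png

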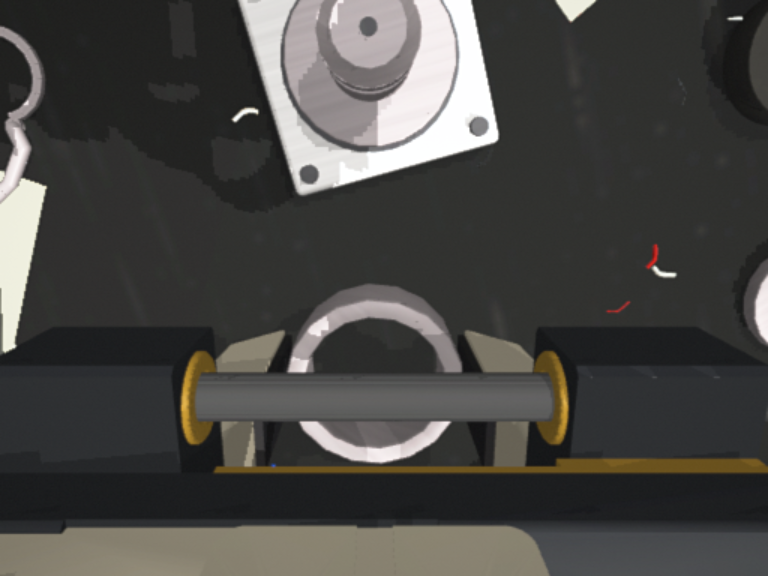

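The mark on the axle top is at (368,26). The held spacer's top rim spans about x 288 to 463 and y 302 to 463, so its centre is near (375.5,382).

```bash
python3 - <<'E'
from h import *
c=vision.calibration("wrist")
k=lambda x,y:((x+.5)/1.5-.5,(y+.5)/1.5-.5)
print(onz(c,*k(368,26),.085),onz(c,*k(370,52),.03)); 
a=[k(*proj(c,p)) for p in [(0,0,1)]]
p=readout.observe()["position"];print(p,onz(c,*k(375.5,382),p[2]-.006+.02))
for r,z in ((.027,.13),(.027,.11)):
  for dx,dy in((r,0),(-r,0),(0,r),(0,-r)):
    q=proj(c,(p[0]+dx,p[1]+dy,z));print(q[0]*1.5,q[1]*1.5)
E
```

```text
[ 0.5866 -0.1041  0.085 ] [ 0.5882 -0.1043  0.03  ]
[ 0.4787 -0.1055  0.1159] [ 0.4789 -0.1064  0.1299]
372.05654615189314 295.87876975480145
372.44832355009623 462.2013109953814
282.3473449020622 382.69787163189216
462.18877897330697 382.4890449931213
372.2945968884966 279.5381198485748
372.6271933381484 429.3328312872615
292.49888273046196 357.376458182417
452.4470275560301 357.1870975356491
```

>>> {"method": "carry_out", "body": {
  "increments": [15,0.5,0,0,0,0,25,0.5,0,0,0,0,30,0.5,0,0,0,0,22,0.5,0,0,0,0,12,0,0,0,0,0,3.5,0,0,0,0,0,0,0,0,0,0,0,0,0,-6,0,0,0]
}}

```text
clock: 6.35
position: [0.5865, -0.1028, 0.11]
ee_rot: [3.141, -0.001, 0.001]
force: [-0.5, -0.3, -2.3]
width: 0.582
gripper_force: 25.0
```

>>> {"method": "carry_out", "body": {
  "increments": [0,0,-6,0,0,0,0,0,-8,0,0,0,0,0,-8,0,0,0,0,0,-8,0,0,0,0,0,0,0,0,0]
}}

```text
clock: 6.98
position: [0.5862, -0.1025, 0.0789]
ee_rot: [-3.141, 0.0, 0.002]
force: [-0.5, -0.1, -0.9]
width: 0.583
gripper_force: 25.0
```

>>> {"method": "carry_out", "body": {
  "increments": [0,-0.7,-8,0,0,0,0,0,-8,0,0,0,0,0,-8,0,0,0,0,0,-8,0,0,0,0,0,-5,0,0,0,0,0,-3,0,0,0,0,0,-2,0,0,0,0,0,0,0,0,0]
}}

```text
clock: 7.98
position: [0.5868, -0.1033, 0.0378]
ee_rot: [3.142, -0.0, 0.0]
force: [0.4, 0.2, -2.1]
width: 0.583
gripper_force: 25.0
```

>>> {"method": "carry_out", "body": {
  "increments": [0,0,-1.5,0,0,0,0,0,-1,0,0,0,0,0,0,0,0,0]
}}

```text
clock: 8.35
position: [0.587, -0.1033, 0.0358]
ee_rot: [3.141, -0.0, 0.001]
force: [-1.3, -0.1, 5.1]
width: 0.581
gripper_force: 25.0
```

>>> {"method": "carry_out", "body": {
  "increments": [0,0,0,0,0,0,0,0,0,0,0,0,0,0,0,0,0,0,0,0,0,0,0,0,0,0,0,0,0,0,0,0,0,0,0,0],
  "grip": 0
}}

```text
clock: 9.1
position: [0.5868, -0.1033, 0.0352]
ee_rot: [3.142, -0.001, 0.0]
force: [0.1, 0.0, -0.3]
width: 1.005
gripper_force: 0.0
```

>>> {"method": "carry_out", "body": {
  "increments": [0,0,15,0,0,0,0,0,35,0,0,0,-10,-10,30,0,0,0,-30,-40,20,0,0,0,-30,-50,10,0,0,0,-20,-50,0,0,0,0,-20,-48,0,0,0,0,-8,-36,0,0,0,0,0,0,0,0,0,0]
}}

```text
clock: 10.22
position: [0.4672, -0.3412, 0.1462]
ee_rot: [3.139, -0.009, 0.001]
force: [-0.0, 0.4, 0.3]
width: 1.0
gripper_force: 0.0
```

```bash
python3 - <<'E'
from h import *
s=readout.observe();print(s["position"],s["width"],s["force"])
c=vision.calibration("wrist");im=vision.get_image("wrist");cv2.imwrite("pics/w3.png",cv2.resize(im[:,:,::-1],(768,576)))
p=proj(c,(.4705,-.3385,.01));print(p)
r=rings(im,[(int(p[0])-55,int(p[1])-55,110,110)]);print(r,onz(c,r[0][0],r[0][1],.01))
E
```

```text
[ 0.4672 -0.3412  0.1462] 1.0000357975685548 [-0.0377  0.4136  0.3013]
(np.float64(245.4890462510199), np.float64(177.84949723522615))
[(246.08821487426758, 177.4217987060547, (70.94725799560547, 72.07523345947266))] [ 0.4709 -0.339   0.01  ]
```

View pics/w3.png

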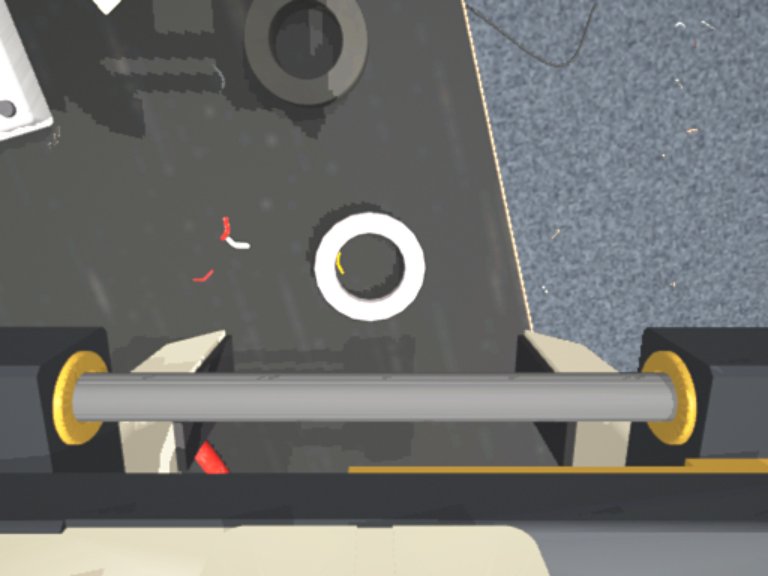

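The disc is centred at (370,266) in w3, and the tape is clear of the fingers' path. Picking up the disc.

>>> {"method": "carry_out", "body": {
  "increments": [3.6,2.4,-15,0,0,0,0,0,-30,0,0,0,0,0,-30,0,0,0,0,0,-30,0,0,0,0,0,-22,0,0,0,0,0,-10,0,0,0,0,0,-4,0,0,0,0,0,0,0,0,0,0,0,0,0,0,0]
}}

```text
clock: 11.4
position: [0.4729, -0.3351, 0.005]
ee_rot: [3.141, -0.0, 0.002]
force: [-0.3, -0.0, 0.7]
width: 0.999
gripper_force: 0.0
```

>>> {"method": "carry_out", "body": {
  "increments": [0,0,0,0,0,0,0,0,0,0,0,0,0,0,0,0,0,0,0,0,0,0,0,0,0,0,0,0,0,0],
  "grip": 1,
  "newtons": 25
}}

```text
clock: 12.02
position: [0.4724, -0.3352, 0.0044]
ee_rot: [3.141, -0.001, 0.0]
force: [-0.6, -0.9, 3.0]
width: 0.687
gripper_force: 25.0
```

>>> {"method": "carry_out", "body": {
  "increments": [0,0,15,0,0,0,0,0,30,0,0,0,0,20,35,0,0,0,5,40,35,0,0,0,5,45,5,0,0,0,0,45,0,0,0,0,0,40,0,0,0,0,0,30,0,0,0,0,0,12,0,0,0,0,0,0,0,0,0,0]
}}

```text
clock: 13.28
position: [0.4825, -0.1028, 0.1247]
ee_rot: [3.141, 0.001, 0.001]
force: [0.1, -0.5, -1.6]
width: 0.685
gripper_force: 25.0
```

```bash
python3 - <<'E'
from h import *
s=readout.observe();print(s["position"],s["width"],s["force"])
c=vision.calibration("wrist");im=vision.get_image("wrist");cv2.imwrite("pics/w4.png",cv2.resize(im[:,:,::-1],(768,576)))
p=readout.observe()["position"]
z=p[2]-.004+.01
for dx,dy in((.032,0),(-.032,0),(0,.032),(0,-.032)):
    q=proj(c,(p[0]+dx,p[1]+dy,z));print(q[0]*1.5,q[1]*1.5)
E
```

```text
[ 0.4825 -0.1028  0.1247] 0.685267306338715 [ 0.0568 -0.5012 -1.6318]
375.9113700285935 272.80793976811356
375.5845170534599 461.5352112054053
274.3640090845462 371.6098485733152
477.1242521912835 371.79611532877436
```

View pics/w4.png

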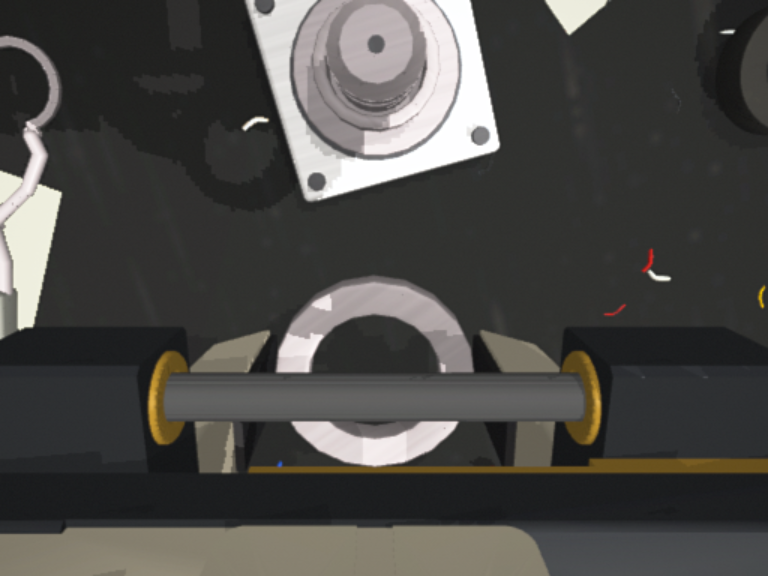

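>>> {"method": "carry_out", "body": {
  "increments": [15,-0.5,0,0,0,0,25,-0.5,0,0,0,0,30,-0.5,0,0,0,0,20,0,0,0,0,0,11,0,0,0,0,0,4.5,0,0,0,0,0,0,0,0,0,0,0,0,0,-8,0,0,0,0,0,-10,0,0,0,0,0,0,0,0,0]
}}

```text
clock: 14.58
position: [0.5868, -0.1043, 0.105]
ee_rot: [-3.141, 0.0, 0.004]
force: [0.1, 0.1, -0.9]
width: 0.691
gripper_force: 25.0
```

>>> {"method": "carry_out", "body": {
  "increments": [0.8,0,-8,0,0,0,0,0,-8,0,0,0,0,0,-8,0,0,0,0,0,-8,0,0,0,0,0,-8,0,0,0,0,0,-5,0,0,0,0,0,-2,0,0,0,0,0,0,0,0,0]
}}

```text
clock: 15.58
position: [0.5887, -0.1043, 0.0592]
ee_rot: [3.142, -0.0, 0.0]
force: [-0.2, 0.1, -1.4]
width: 0.69
gripper_force: 25.0
```

>>> {"method": "carry_out", "body": {
  "increments": [0,0,-2.5,0,0,0,0,0,-2,0,0,0,0,0,-0.8,0,0,0,0,0,0,0,0,0]
}}

```text
clock: 16.08
position: [0.5887, -0.1044, 0.0543]
ee_rot: [3.141, -0.0, 0.0]
force: [-1.9, 0.6, 3.7]
width: 0.689
gripper_force: 25.0
```

>>> {"method": "carry_out", "body": {
  "increments": [0,0,0,0,0,0,0,0,0,0,0,0,0,0,0,0,0,0,0,0,0,0,0,0,0,0,0,0,0,0,0,0,0,0,0,0],
  "grip": 0
}}

```text
clock: 16.82
position: [0.5887, -0.1044, 0.0539]
ee_rot: [3.142, -0.0, 0.0]
force: [-0.4, -0.2, 0.5]
width: 0.997
gripper_force: 0.0
```

>>> {"method": "carry_out", "body": {
  "increments": [0,0,15,0,0,0,0,0,35,0,0,0,-5,5,30,0,0,-0.03,-12,20,20,0,0,-0.035,-16,28,15,0,0,-0.04,-16,30,15,0,0,-0.04,-16,30,10,0,0,-0.04,-16,30,6,0,0,-0.04,-16,30,0,0,0,-0.04,-16,30,0,0,0,-0.04,-12,20,0,0,0,-0.04,-6,9,0,0,0,-0.021,0,0,0,0,0,0,0,0,0,0,0,0]
}}

```text
clock: 18.58
position: [0.4581, 0.1271, 0.2005]
ee_rot: [-3.089, 0.572, -0.001]
force: [1.0, -0.7, 0.7]
width: 1.002
gripper_force: 0.0
```

```bash
python3 - <<'E'
from h import *
s=readout.observe();print(s["position"],s["ee_rot"],s["force"])
c=vision.calibration("wrist");im=vision.get_image("wrist");cv2.imwrite("pics/w5.png",cv2.resize(im[:225,60:460][:,:,::-1],None,fx=2,fy=2,interpolation=cv2.INTER_CUBIC))
print(repr(c["pose"]))
E
```

```text
[0.4581 0.1271 0.2005] [-3.089   0.5724 -0.0013] [ 1.0417 -0.7173  0.7368]
array([[-0.3582,  0.9051,  0.2291,  0.5201],
       [-0.9336, -0.3471, -0.0885,  0.103 ],
       [-0.0006, -0.2456,  0.9694,  0.3585],
       [ 0.    ,  0.    ,  0.    ,  1.    ]])
```

View pics/w5.png

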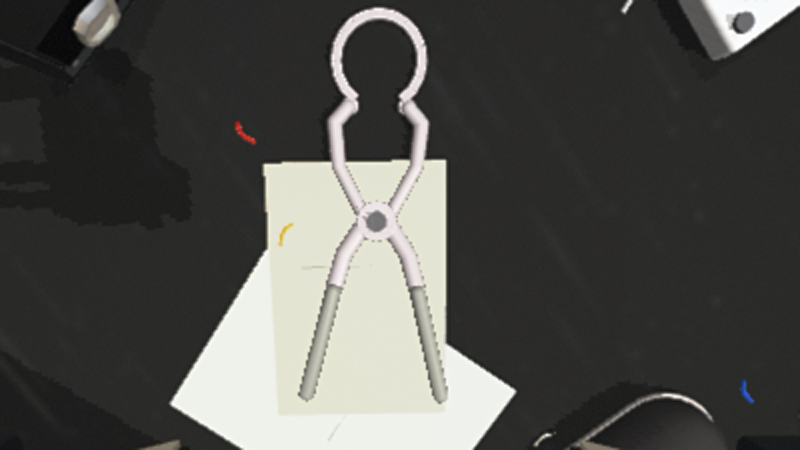

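The pliers lie almost in line with the tool. The pivot is at (376,221), the handles' rear ends at (305,396) and (442,398), and the closed clip's centre at (379,55).

```bash
python3 - <<'E'
from h import *
c=vision.calibration("wrist")
k=lambda x,y:((x+.5)/2-.5+60,(y+.5)/2-.5)
P=onz(c,*k(376,221),.014);L=onz(c,*k(306,394),.016);R=onz(c,*k(441,396),.016);G=onz(c,*k(379,55),.0045)
lf=onz(c,*k(335,288),.016);rf=onz(c,*k(415,288),.016)
for n,v in zip("P L R lf rf ring".split(),(P,L,R,lf,rf,G)):print(n,v)
print(np.linalg.norm((L-P)[:2]),np.linalg.norm((R-P)[:2]),np.linalg.norm((G-P)[:2]))
m=(L+R)/2;d=(P-m)[:2];d/=np.linalg.norm(d);d2=(G-m)[:2];d2/=np.linalg.norm(d2);print(np.arctan2(d[1],d[0]),np.arctan2(d2[1],d2[0]))
print("grip",P[:2]-.06*d2, "eye",P[:2]+.056*d2, "tcp",readout.observe()["position"])
E
```

```text
P [0.5143 0.1069 0.014 ]
L [0.4466 0.1715 0.016 ]
R [0.4208 0.1073 0.016 ]
lf [0.4915 0.1374 0.016 ]
rf [0.4774 0.1006 0.016 ]
ring [0.5847 0.0783 0.0045]
0.09356503034747293 0.09353713217985483 0.07601187133824572
-0.3825235997838724 -0.38413633529494745
grip [0.4587 0.1294] eye [0.5662 0.086 ] tcp [0.4581 0.127  0.2003]
```

>>> {"method": "carry_out", "body": {
  "increments": [0.5,2.3,-15,0,0,-0.017,0,0,-30,0,0,0,0,0,-30,0,0,0,0,0,-30,0,0,0,0,0,-30,0,0,0,0,0,-30,0,0,0,0,0,-18,0,0,0,0,0,-10,0,0,0,0,0,-3,0,0,0,0,0,0,0,0,0]
}}

```text
clock: 19.88
position: [0.4584, 0.13, 0.0041]
ee_rot: [-3.084, 0.599, -0.001]
force: [-0.3, -0.5, 0.5]
width: 1.0
gripper_force: 0.0
```

>>> {"method": "carry_out", "body": {
  "increments": [0,0,0,0,0,0,0,0,0,0,0,0,0,0,0,0,0,0,0,0,0,0,0,0,0,0,0,0,0,0,0,0,0,0,0,0,0,0,0,0,0,0,0,0,0,0,0,0],
  "grip": 1,
  "newtons": 30
}}

```text
clock: 20.88
position: [0.4584, 0.13, 0.0041]
ee_rot: [-3.084, 0.598, -0.001]
force: [-0.9, 1.2, 4.9]
width: 0.328
gripper_force: 30.0
```

>>> {"method": "carry_out", "body": {
  "increments": [0,0,10,0,0,0,0,0,20,0,0,0,0,0,30,0,0,0,0,0,30,0,0,0,0,-10,22,0,0,0,2,-20,5,0,0,0,2,-25,0,0,0,0,2,-30,0,0,0,0,2,-30,0,0,0,0,2,-30,0,0,0,0,2,-22,0,0,0,0,2,-14,0,0,0,0,0,-7,0,0,0,0,0,0,0,0,0,0,0,0,0,0,0,0]
}}

```text
clock: 22.75
position: [0.4721, -0.0571, 0.1209]
ee_rot: [-3.084, 0.597, 0.0]
force: [0.2, 0.1, -1.5]
width: 0.334
gripper_force: 30.0
```

```bash
python3 - <<'E'
from h import *
s=readout.observe();print(s["position"],s["ee_rot"],s["force"],s["width"],s["gripper_force"],s["clock"])
c=vision.calibration("wrist");im=vision.get_image("wrist");np.save("w6.npy",im);np.save("w6c.npy",c["pose"])
sd=vision.get_image("side")
a=im[:235,110:390][:,:,::-1];b=sd[130:280,180:390][:,:,::-1]
a=cv2.resize(a,None,fx=1.6,fy=1.6,interpolation=cv2.INTER_CUBIC);b=cv2.resize(b,None,fx=1.6,fy=1.6,interpolation=cv2.INTER_CUBIC)
o=np.zeros((376,448+336,3),np.uint8);o[:,:448]=a;o[:240,448:]=b
cv2.imwrite("pics/w6.png",o)
p=s["position"];yaw=2*np.arctan2(s["ee_rot"][1],s["ee_rot"][0]);yaw=(yaw+np.pi)%(2*np.pi)-np.pi;d=np.array([np.cos(yaw),np.sin(yaw)])
print(yaw)
f=lambda q:((q[0]-110)*1.6,q[1]*1.6)
for n,q in dict(axtop=(.5864,-.104,.085),eye=(*(p[:2]+.1225*d),p[2]-.0013),piv=(*(p[:2]+.0665*d),p[2]+.010)).items():print(n,q,f(proj(c,q)))
E
```

```text
[ 0.4721 -0.0571  0.1209] [-3.0841  0.5965  0.0003] [ 0.165   0.1071 -1.4714] 0.33404305886621194 29.99359756708145 22.75
-0.3821064916856258
axtop (0.5864, -0.104, 0.085) (np.float64(225.26185659268572), np.float64(-22.48309343743513))
eye (np.float64(0.5858019497894613), np.float64(-0.10281613865293085), np.float64(0.1196491718762269)) (np.float64(222.26018992100546), np.float64(-62.66060983389539))
piv (np.float64(0.5338406006358946), np.float64(-0.0819350899689894), np.float64(0.1309491718762269)) (np.float64(222.23514085783282), np.float64(164.8893436881794))
```

View pics/w6.png

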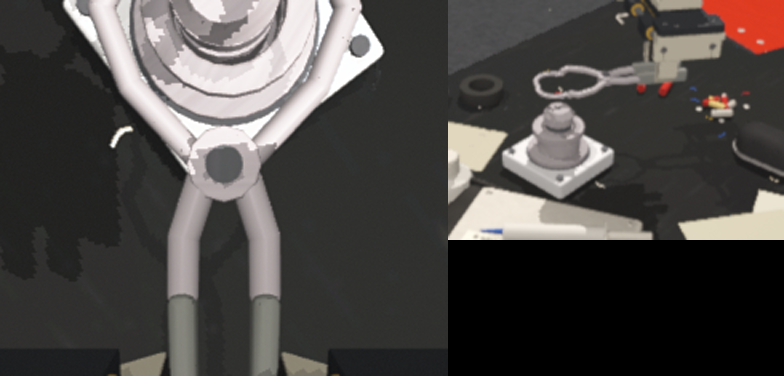

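The pivot appears at (224,163), against a predicted (222,165). The open jaws straddle the axle (centred near x 225), and the disc lies flat on the spacer. Descending now.

>>> {"method": "carry_out", "body": {
  "increments": [0.3,-0.8,-3,0,0,0,0,0,-6,0,0,0,0,0,-7,0,0,0,0,0,-7,0,0,0,0,0,-5,0,0,0,0,0,0,0,0,0]
}}

```text
clock: 23.6
position: [0.4722, -0.0588, 0.0925]
ee_rot: [3.084, -0.598, -0.001]
force: [-0.4, 0.7, -1.1]
width: 0.335
gripper_force: 30.0
```

>>> {"method": "carry_out", "body": {
  "increments": [0,0,-4,0,0,0,0,0,-4,0,0,0,0,0,-4,0,0,0,0,0,0,0,0,0]
}}

```text
clock: 24.1
position: [0.4722, -0.0589, 0.0806]
ee_rot: [3.084, -0.598, -0.001]
force: [0.1, 1.4, -1.5]
width: 0.33
gripper_force: 30.0
```

>>> {"method": "carry_out", "body": {
  "increments": [0,0.6,-4,0,0,0,0,0,-4,0,0,0,0,0,-3,0,0,0,0,0,-2,0,0,0,0,0,0,0,0,0]
}}

```text
clock: 24.72
position: [0.4724, -0.0583, 0.0678]
ee_rot: [3.084, -0.598, -0.0]
force: [1.1, -0.3, -1.7]
width: 0.332
gripper_force: 30.0
```

>>> {"method": "carry_out", "body": {
  "increments": [0,0,-2,0,0,0,0,0,-1,0,0,0,0,0,0,0,0,0,0,0,0,0,0,0]
}}

```text
clock: 25.22
position: [0.4725, -0.0583, 0.065]
ee_rot: [3.084, -0.598, 0.0]
force: [-0.1, -0.7, -1.8]
width: 0.329
gripper_force: 30.0
```

```bash
python3 - <<'E'
from h import *
s=readout.observe();print(s["position"],s["force"],s["ft_torque"],s["gripper_force"])
im=vision.get_image("wrist").astype(int);o=np.load("w6.npy").astype(int)
# held pliers should look unmoved in the wrist frame if they have not slipped
def piv(i):
    g=i.mean(2)[80:125,230:270];m=(g<g.min()+45).astype(np.uint8)
    n,l,st,ce=cv2.connectedComponentsWithStats(m);j=1+np.argmax(st[1:,4]);return ce[j]+[230,80],st[j,4]
print(piv(o),piv(im))
tp=lambda i:cv2.matchTemplate(i[60:140,200:300].astype(np.uint8),o[85:122,232:268].astype(np.uint8),cv2.TM_CCOEFF_NORMED)
for i in(o,im):print(cv2.minMaxLoc(tp(i))[1::2])
E
```

```text
[ 0.4725 -0.0583  0.065 ] [-0.1374 -0.7381 -1.7736] [0.0066 0.0603 0.0485] 29.993495643138885
(array([249.6366, 102.6072]), np.int32(443)) (array([249.6267, 102.7014]), np.int32(442))
(0.9999992847442627, (32, 25))
(0.9777754545211792, (32, 25))
```

```bash
python3 -c "
from cell import arm
print(arm.sign_off())"
```

```text
the job is handed in; nothing more can be done
None
```

I handed the job in at about 25 s: the spacer and disc are seated and let go. The pliers are still squeezed at 30 N, with the spread clip about 4 mm above the lower edge of the groove (from arm readings, not a final look). The tape was not touched, and the verdict was not shown.

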